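Lift the stone carrier out of the drying box and hold it level

TASK

Take the loose cover off the drying box by its grip and lay it flat in the middle of the cork mat, without dropping it. Then take the carrier inside the box by its crossbar, lift it straight out with both painted stones still on it, and finish while holding it in the air, level and still, with its board at least 5 cm above the box's rim: do not put it down or let go. Leave everything else on the table where it is.

Things in the scene. Friction and masses are not known exactly. Their poses are not given: they have to be found in the camera images.
- box: Fixed grey plastic drying box, open on top, 206 (x) x 166 (y) x 92 mm high, walls and floor 8 mm, to the left or right. Origin: centre of its underside, on the table; z up, x along the long side. In the inner corners +x+y and -x-y a 20 mm square post rises to the rim, each with a steel pin, 8 mm diameter, standing 12 mm above the rim at (89, 69) and (-89, -69) mm.
- cover: Loose plywood cover, 206 (x) x 166 (y) x 6 mm, 0.2 to 0.45 kg, lying on the box's rim, its two 12 mm holes over the pins (lift it straight up over 12 mm to clear them). Origin: centre of its underside, z up. On its middle a wooden grip, 14 mm thick (x), 80 mm long (y), from 6 to 38 mm above the origin: pinch it from above across its thickness.
- carrier: Loose wooden carrier on the box's floor, hidden by the cover, 0.14 to 0.3 kg: board 120 (x) x 100 (y) x 8 mm; origin at the centre of its underside, z up, x within 4 degrees of the box's. Over its middle a crossbar 14 mm thick (x), 88 mm long (y), 64 to 78 mm above the origin, on 8 mm posts at y = +-40 mm, open below; in the box its top is 6 mm below the rim. Pinch it mid-length from above.
- stone_big: Loose round flat clay stone with a painted dot, 42 mm diameter, 18 mm high, about 50 g, lying on the carrier's board about 34 mm to +x of the middle. Origin at the centre of its underside.
- stone_small: Loose round flat clay stone with a painted dot, 34 mm diameter, 14 mm high, about 30 g, lying on the carrier's board about 34 mm to -x of the middle. Origin at the centre of its underside.
- mat: Fixed cork mat, 250 (x) x 210 (y) x 5 mm, on the table on the other side from the box; origin at the centre of its underside. The cover is laid here.
- brush: Bystander: paint brush 180 mm long lying along x between box and mat. Origin about its middle, on the table.
- paint: Bystander: small closed paint jar, 48 mm diameter, 85 mm high, between the robot and the brush. Origin at the centre of its underside.
- cap: Bystander: empty screw cap, 42 mm diameter, 13 mm high, open side up, between the brush and the glass jar. Origin at the centre of its underside.
- jar: Bystander: open empty glass jar, 90 mm diameter, 125 mm high, at the far side. Origin at the centre of its underside.
- sander: Bystander: green sanding block, 65 x 100 x 25 mm, on the far left side. Origin at the centre of its underside.
- spare_a: Bystander: clay stone, 44 mm diameter, 18 mm high, alone on the far right side. Origin at the centre of its underside.
- spare_b: Bystander: clay stone, 36 mm diameter, 15 mm high, right of the glass jar (seen from the robot). Origin at the centre of its underside.

How it is judged:
By the outcome, as a careful person would: the job done as asked, in the order asked, and still so for the second after the job is handed in, while the arm keeps its last pose, push and grip.
It also fails if it takes over 64 s, if anything falls off the work surface, if the arm or the gripper's body presses on something with over 40 N, if the wrist force passes 120 N, or if a joint passes its speed limit or range.

ROBOT

A 6-joint arm with a two-finger parallel gripper is mounted at the origin on the work surface. World frame = base frame: x ahead of the robot, y to its left, z up, the work surface at z = 0. Lengths are in mm, angles in degrees, forces in N, time in s.
With the tool pointing down it reaches from about 300 to 850 mm from the base axis. Payload 4.2 kg.
Tool frame: the origin (TCP) lies at the very end of the fingers, on their centre line; the grasp point (between the pads) lies 19 mm behind it (env.tcp_to_grasp is the distance from the TCP to the grasp point, in mm); z points along the fingers, y is the line along which they close (so a half turn about z gives the same grasp; the last joint's range is limited). The gripper opens to 91 mm and grips with 3 to 60 N. Pads are 32 mm wide; open, the fingers measure 118 mm over their backs; the gripper's body (76 mm by 178 mm) begins 60 mm behind the grasp point.
Start: joints at [-71.963, 18.312, 89.639, -0, 72.044, -1.146], TCP at [188.937, -543.089, 213.976] pointing down, gripper open.
Joint ranges: [-177.97, 177.97], [-48.28, 115.42], [12.27, 149.76], [-77.06, 257.06], [2.81, 150.46], [-146.56, 146.56]. Speed limits (degrees/s): [147.25, 147.25, 180, 180, 180, 180].

INTERFACE

Orientations are given as [roll, pitch, yaw] about the fixed x, y, z axes, in that order (R = Rz(yaw) Ry(pitch) Rx(roll)).
In Python, from workcell import env gives the robot as it stands.
- The arm moves only by the tool move_arm, never from a script. Its argument "plan" is a list of rows, each a list of 3 entries, a list of its own where there are three numbers: the shift along the world's x, y, z in cm, then the turn about the world's z in degrees, then the closure, from 0 (fully open) to 1 (shut). In form: [[[x, y, z], turn, claw], ...]. A call has 1 to 5 rows; each row shifts and turns the commanded pose from where the row before left it; what a row does not reach is not made up. A row lasts 1/10 s, in which the tool goes at most 50 mm and 8.59 degrees, less where a joint would pass 70% of its speed; a pose out of reach is approached as far as the arm can. A call is refused whole if a number of a shift passes 5 or a number of a turn 8.59, either way. A call with a gripper value outside its range is refused whole. The fingers move at their own pace and stop on an object; "squeeze" is the grip in N (left out, the last holds). Time passes only in rows, so rows that do not move let the fingers close. It gives the time, the measured TCP pose, the force, the opening and the grip force at its end, in the units of the state.
- env.state(): the state, without advancing time (a new reading comes with each control period).
- env.grab_frame(name): name is "side" or "top"; returns a dict with "frame" (400x640x3 uint8, red, green, blue), "z_map" (400x640 float32, mm along the optical axis (not along the pixel's ray), 0 where there is no reading), "fovy" (degrees; the focal length in pixels is half the picture's height over the tangent of half this angle, whatever the lens; pixels are square), "cx", "cy" (the principal point, pixels), "D" ([k1, k2, p1, p2, k3] as OpenCV has them; the pictures are not rectified), "position" and "orientation" of the camera in the world. Camera axes: x right, y down, z forward; pixel columns grow to the right and rows downward; lengths in mm; the calibration is good to about 2 mm. A picture is of the moment at which its call begins.
- env.job_done(): hands the job in; it is judged then, once.
Trained networks look in a picture, given as the dict that the camera call returned (one of the last four; its "shot" number tells which), for a name from the list of things; names that differ only in an ending like _2 or _b are one class to them, and where a whole thing is asked for, a point or a joint stands for the part that bears it (a point fixed in the world has none). Each returns a list of dicts, best first, with "score" (0 to 1); they miss things now and then, are a little off and sometimes report something else, mostly with a low value. They report only what shows in the picture. A call takes as long as a camera call.
- env.search_frame(picture, label): "point" ([column, row] in pixels, amid what is visible of it).
- env.landmark_of(picture, label): "point" ([column, row] in pixels: a listed point, or the origin of a listed thing).
The state is a dict: "time_s": time; "qpos": joint angles; "qvel": joint speeds; "effort": joint torques, N m; "ee_pos": TCP position; "ee_rot": TCP orientation; "force": force on the tool from outside, world axes, zero at the start; "torque": the same for the moment, N m; "gripper_width": finger opening in mm; "gripper_force": force on a finger pad.
Only numpy, scipy, OpenCV 4.12 (cv2) and the standard library are available. Lean on these libraries where they do the work, as an engineer would, in place of code of your own. Each camera call takes 0.05 s, during which the arm holds its last target. There are 200 camera calls.

## Working session

There is one attempt and no reset: what is moved stays moved. The work goes in short steps, Python scripts to look and compute and a tool call to move; the robot and the scene stay as the last step left them, time stands still between calls to the robot, and variables do not carry over. Pictures are saved under pics/ and viewed, at most 10 in all, crops included, and the job is handed in when it is done.

Besides the shell and the picture viewer there is one more tool, called after "Emit:" as a command line: name --argument value ..., lists and objects as JSON in quotes. move_arm: Moves the arm, as the interface text tells. Its arguments: {"type":"object","properties":{"plan":{"type":"array","items":{"type":"array"}},"squeeze":{"type":"number"}},"required":["plan"]}

```bash
mkdir -p pics; cat > h.py <<'E'
import numpy as np, cv2
from scipy.spatial.transform import Rotation as R
from workcell import env
def K(p):
    f=p["frame"].shape[0]/2/np.tan(np.radians(p["fovy"]/2)); return np.array([[f,0,p["cx"]],[0,f,p["cy"]],[0,0,1.]])
def rot(p):
    o=np.array(p["orientation"],float)
    return o if o.shape==(3,3) else R.from_euler("xyz",o,degrees=True).as_matrix()
def rays(p,uv):
    n=cv2.undistortPoints(np.array(uv,float).reshape(-1,1,2),K(p),np.array(p["D"],float))[:,0]
    return np.c_[n,np.ones(len(n))]
def at_depth(p,uv,d): return (rays(p,uv)*np.array(d).reshape(-1,1))@rot(p).T+np.array(p["position"])
def at_z(p,uv,z):
    r=rays(p,uv)@rot(p).T; o=np.array(p["position"]); return o+r*((z-o[2])/r[:,2])[:,None]
def cloud(p):
    h,w=p["z_map"].shape; u,v=np.meshgrid(np.arange(w),np.arange(h))
    return at_depth(p,np.c_[u.ravel(),v.ravel()],p["z_map"].ravel()).reshape(h,w,3)
def save(p,n): cv2.imwrite("pics/"+n,p["frame"][:,:,::-1])
E
python3 - <<'E'
from h import *
print(env.state())
for n in("top","side"):
    p=env.grab_frame(n); save(p,n+"0.png"); print(n,p["fovy"],p["cx"],p["cy"],p["D"],p["position"],p["orientation"])
    c=cloud(p)
    for l in("cover","box","mat","brush","paint","cap","jar","sander","spare_a"):
        for d in env.landmark_of(p,l)[:2]:
            u,v=np.round(d["point"]).astype(int); print(l,round(d["score"],2),u,v, at_z(p,[d["point"]],92 if l=="cover" else 0)[0].round(), c[v,u].round() if 0<=v<400 and 0<=u<640 else "")
E
```

```text
{'time_s': 0.0, 'qpos': array([-7.19661434e+01,  1.83515910e+01,  8.97067367e+01, -1.24022557e-03,
        7.20426683e+01, -1.14634341e+00]), 'qvel': array([ 9.46120284e-02, -1.57519242e-03,  1.24252999e-02,  6.81285801e-02,
        1.02959903e-05,  2.31871674e-02]), 'effort': array([-3.09827839e-03, -4.12471676e+01, -2.31978303e+01,  7.25583080e-02,
        4.56156337e-02, -1.40120565e-04]), 'ee_pos': array([ 188.74518542, -542.60719419,  213.11853514]), 'ee_rot': array([-1.79899001e+02, -8.41640295e-04,  1.91805827e+01]), 'force': array([0.24598542, 0.30590634, 0.5562253 ]), 'torque': array([-0.01996649, -0.02741777,  0.0268204 ]), 'gripper_force': 0.0, 'gripper_width': 91.03601670105616}
top 42.29928681611512 321.6391020706677 203.827785126512 [0.03531935 0.         0.         0.         0.        ] [ 477.4703921    19.55307388 1442.13719491] [-174.80895526   -1.21555907  -89.37814945]
cover 0.8 227 234 [518. 237.  92.] [518. 231. 127.]
brush 0.74 315 218 [567.   7.   0.] [568.   9.  10.]
paint 0.67 317 275 [412.  -0.   0.] [415.   2.  86.]
cap 0.56 323 169 [707. -12.   0.] [707. 
[... 349 characters left out ...]
] [-112.76688486  894.22982476 1140.41805092] [-1.31881396e+02 -1.30846794e-02 -1.40820228e+02]
cover 0.78 292 256 [512. 244.  92.] [512. 244.  95.]
cover 0.36 304 181 [717. -54.  92.] [ 783. -129.   10.]
box 0.55 293 274 [516. 238.   0.] [462. 296.  98.]
mat 0.76 361 193 [ 573. -224.    0.] [ 573. -221.    1.]
brush 0.95 326 228 [560.  11.   0.] [563.  10.  -2.]
cap 0.57 294 210 [711.  12.   0.] [708.  16.   3.]
jar 0.93 280 197 [800.  -5.   0.] [768.  24.  39.]
jar 0.32 307 186 [ 760. -121.    0.] [ 760. -120.    2.]
sander 0.72 236 327 [514. 493.   0.] [502. 502.  23.]
spare_a 0.62 386 164 [ 598. -441.    0.] [ 600. -444.   -4.]
spare_a 0.37 304 183 [ 785. -129.    0.] [ 780. -126.    4.]
```

```bash
python3 - <<'E'
from h import *
p=env.grab_frame("top"); c=cloud(p); f=p["frame"].astype(int)
def rect(m,n):
    m=m.astype(np.uint8); k,lab,st,_=cv2.connectedComponentsWithStats(m); i=1+np.argmax(st[1:,4]); P=c[lab==i]
    print(n,st[i],cv2.minAreaRect(P[:,:2].astype(np.float32)),"med",np.median(P,0).round(1), "mean",P.mean(0).round(1))
z=c[...,2]; near=(abs(c[...,0]-518)<160)&(abs(c[...,1]-237)<160)
rect(near&(z>85),"cover+grip"); rect(near&(z>115),"grip")
print("mat col",f[215,420],f[190,420],"table",f[300,420])
mc=f[205,420]
rect((abs(f-mc).sum(2)<60)&(c[...,1]<-40)&(abs(z)<14),"mat")
p2=env.grab_frame("side"); c=cloud(p2); z=c[...,2]; near=(abs(c[...,0]-518)<160)&(abs(c[...,1]-237)<160)
rect(near&(z>115),"grip side"); rect(near&(z>85),"cover side")
E
```

```text
cover+grip [ 189  188   77   91 5140] ((521.85546875, 236.87057495117188), (208.3102569580078, 166.7803192138672), 11.441256523132324) med [521.4 236.2  98. ] mean [522.  236.3  98.9]
grip [209 227  33  11 187] ((522.55810546875, 236.42111206054688), (14.382001876831055, 79.48580169677734), 10.816595077514648) med [522.5 235.8 129. ] mean [522.5 235.8 128.8]
mat col [104  80  48] [100  76  44] table [121 121 111]
mat [ 352  172   83   95 6539] ((569.5223388671875, -208.81735229492188), (249.1101531982422, 212.19967651367188), 6.288832187652588) med [ 568.3 -208.8    5. ] mean [ 568.9 -208.1    5. ]
grip side [283 237  17  22 150] ((519.29150390625, 238.73406982421875), (16.11460304260254, 82.5510482788086), 10.52298641204834) med [516.6 241.3 128.2] mean [516.8 241.1 126.7]
cover side [ 249  225   85   63 2992] ((520.447265625, 237.906494140625), (210.7765350341797, 173.0058135986328), 11.073040962219238) med [510.4 247.9  98.2] mean [513.1 244.8  99.3]
```

View pics/top0.png

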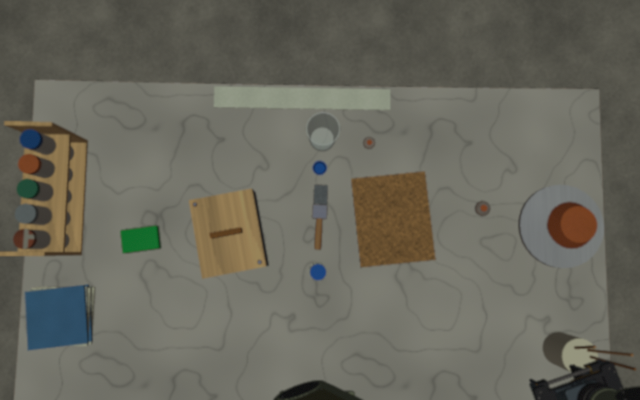

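View pics/side0.png

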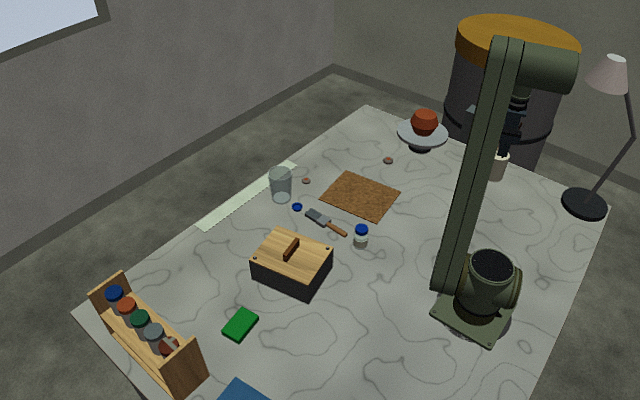

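The top view shows the cover at about (228, 233) px, with its grip along the image columns at (227, 233), and the mat at (393, 219). The side view agrees. The cover is at (522, 236.5) mm with yaw 11°, and the mat is at (569.5, -209) mm with yaw 6.3°. I'll move over the grip.

Emit:
move_arm --plan '[[[1.7,3.9,0],4,0],[[1.7,3.9,0],4,0],[[1.7,3.9,0],4,0],[[1.7,3.9,0],4,0],[[1.7,3.9,0],4,0]]' --squeeze 35

```text
time_s: 1.6
ee_pos: [274.3, -346.6, 214.1]
ee_rot: [180.0, -0.0, 39.3]
force: [0.5, 0.2, 0.1]
gripper_width: 91.2
gripper_force: 0.0
```

Emit:
move_arm --plan '[[[1.7,3.9,0],4,0],[[1.7,3.9,0],4,0],[[1.7,3.9,0],4,0],[[1.7,3.9,0],4,0],[[1.7,3.9,0],4,0]]'

```text
time_s: 2.1
ee_pos: [359.4, -151.5, 214.3]
ee_rot: [179.9, -0.0, 59.3]
force: [1.3, -0.4, 0.6]
gripper_width: 91.3
gripper_force: 0.0
```

Emit:
move_arm --plan '[[[1.7,3.9,0],4,0],[[1.7,3.9,0],4,0],[[1.7,3.9,0],4,0],[[1.7,3.9,0],4,0],[[1.7,3.9,0],4,0]]'

```text
time_s: 2.6
ee_pos: [444.4, 43.7, 214.3]
ee_rot: [179.9, -0.0, 79.4]
force: [1.5, 0.4, 0.2]
gripper_width: 91.5
gripper_force: 0.0
```

Emit:
move_arm --plan '[[[1.7,3.9,0],4,0],[[1.7,3.9,0],4,0],[[1.7,3.9,0],4,0],[[1.5,3.0,0],4,0],[[0,0,0],0,0]]'

```text
time_s: 3.1
ee_pos: [511.5, 192.4, 213.5]
ee_rot: [179.9, -0.1, 95.4]
force: [-0.3, -0.8, -0.9]
gripper_width: 91.1
gripper_force: 0.0
```

Emit:
move_arm --plan '[[[0.5,2.2,0],3,0],[[0.55,2.2,0],2.7,0],[[0,0,-2],0,0],[[0,0,-2],0,0],[[0,0,0],0,0]]'

```text
time_s: 3.6
ee_pos: [518.4, 231.6, 171.4]
ee_rot: [-179.6, 0.1, 100.9]
force: [0.0, -0.5, 0.3]
gripper_width: 91.0
gripper_force: 0.0
```

```bash
python3 - <<'E'
from h import *
s=env.state(); print(s["ee_pos"],s["ee_rot"])
for n in("top","side"):
    p=env.grab_frame(n)
    c=cloud(p); m=(abs(c[...,0]-522)<45)&(abs(c[...,1]-236)<60)&(c[...,2]>110)&(c[...,2]<140); print(n,m.sum())
    x=p["frame"]; x=x[130:330,130:380] if n=="top" else x[150:330,190:400]
    cv2.imwrite(f"pics/{n}1.png",cv2.resize(x[:,:,::-1],None,fx=2.4,fy=2.4))
E
```

```text
[518.40385493 231.59505772 171.40489833] [-1.79648687e+02  9.27044615e-02  1.00850929e+02]
top 52
side 165
```

View pics/side1.png

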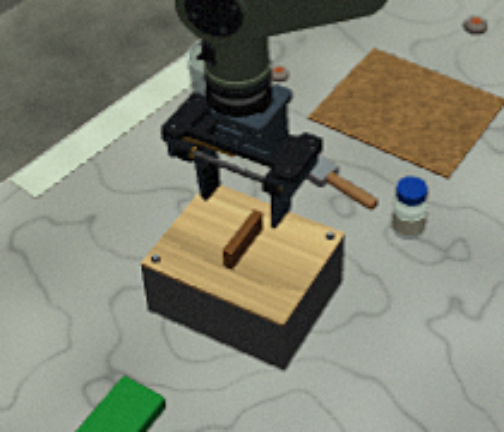

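The crop shows the fingers straddling the grip at about (243, 238) px, closing across its thickness. I'll correct by a few mm and go down.

Emit:
move_arm --plan '[[[0.35,0.5,-1],0,0],[[0,0,-2],0,0],[[0,0,-1.8],0,0],[[0,0,-1.2],0,0],[[0,0,0],0,0]]'

```text
time_s: 4.2
ee_pos: [523.3, 237.6, 112.6]
ee_rot: [-179.9, 0.0, 100.9]
force: [0.1, 0.1, 0.2]
gripper_width: 91.3
gripper_force: 0.0
```

Emit:
move_arm --plan '[[[-0.1,-0.1,-0.5],0,0],[[0,0,-0.4],0,0],[[0,0,0],0,0.8],[[0,0,0],0,1],[[0,0,0],0,1]]'

```text
time_s: 4.7
ee_pos: [523.2, 237.0, 105.4]
ee_rot: [179.9, -0.0, 100.9]
force: [0.4, -0.1, 1.2]
gripper_width: 69.8
gripper_force: 0.0
```

Emit:
move_arm --plan '[[[0,0,0],0,1],[[0,0,0],0,1],[[0,0,0],0,1],[[0,0,0],0,1],[[0,0,0],0,1]]'

```text
time_s: 5.2
ee_pos: [522.9, 236.9, 105.0]
ee_rot: [180.0, -0.0, 100.9]
force: [0.6, -0.7, 1.1]
gripper_width: 30.4
gripper_force: 0.0
```

Emit:
move_arm --plan '[[[0,0,-0.2],0,1],[[0,0,0],0,1],[[0,0,0],0,1],[[0,0,0],0,1],[[0,0,0],0,1]]'

```text
time_s: 5.7
ee_pos: [522.6, 236.8, 102.6]
ee_rot: [-179.9, 0.0, 100.9]
force: [-0.8, -1.6, -2.2]
gripper_width: 13.8
gripper_force: 35.0
```

Emit:
move_arm --plan '[[[0,0,0.3],0,1],[[0,0,0.5],0,1],[[0,0,0.8],0,1],[[0,0,0.9],0,1],[[0,0,0.8],0,1]]'

```text
time_s: 6.2
ee_pos: [523.4, 237.1, 137.2]
ee_rot: [179.9, -0.0, 100.9]
force: [0.0, -0.3, -3.7]
gripper_width: 13.8
gripper_force: 35.0
```

Emit:
move_arm --plan '[[[0,0,1.0],0,1],[[0,0,1.2],0,1],[[0,0,1.2],0,1],[[0,0,1.0],0,1],[[0,0,0.6],0,1]]'

```text
time_s: 6.7
ee_pos: [523.4, 237.1, 187.5]
ee_rot: [179.9, -0.0, 100.9]
force: [0.1, 1.3, -2.3]
gripper_width: 13.6
gripper_force: 35.0
```

```bash
python3 - <<'E'
from h import *
p=env.grab_frame("side"); x=p["frame"][130:330,190:400]
cv2.imwrite("pics/side2.png",cv2.resize(x[:,:,::-1],None,fx=2.4,fy=2.4))
p=env.grab_frame("top"); c=cloud(p)
for l in("carrier","stone_big","stone_small"): print(l,env.landmark_of(p,l)[:2])
print(env.state())
E
```

```text
carrier []
stone_big []
stone_small [{'point': [223.1, 230.3], 'score': 0.34}]
{'time_s': 6.95, 'qpos': array([ 2.32247370e+01,  1.93272778e+01,  9.23839040e+01, -2.37628497e-03,
        6.83550712e+01,  1.23424216e+01]), 'qvel': array([0.07194905, 0.26524061, 0.25240586, 0.02010563, 0.06210251,
       0.01578575]), 'effort': array([ 9.62236809e-04, -4.36554801e+01, -2.39563090e+01,  8.04496813e-02,
        7.53510045e-03, -1.73391454e-04]), 'ee_pos': array([522.56305583, 236.73791348, 185.41411213]), 'ee_rot': array([-1.79935750e+02,  1.63185052e-02,  1.00883202e+02]), 'force': array([-0.03673222, -0.05076709, -2.7343772 ]), 'torque': array([-0.00101865, -0.11549005,  0.03633697]), 'gripper_force': 34.9924510717392, 'gripper_width': 13.999055513730971}
```

View pics/side2.png

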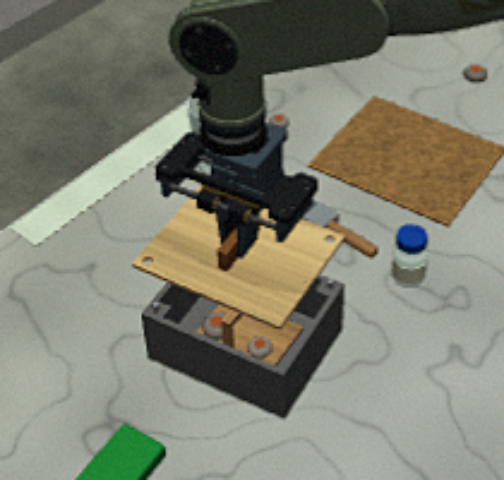

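The cover has cleared the pins and hangs level at about (238, 265) px in the crop. The carrier's crossbar (232, 325) and both stones (215, 327) and (260, 345) can be seen inside the box. Next I'll carry the cover to the mat.

Emit:
move_arm --plan '[[[0,-0.8,0.4],0,1],[[0.1,-1.4,0.4],0,1],[[0.2,-2.0,0.4],0,1],[[0.2,-2.0,0.3],0,1],[[0.2,-2.0,0],0,1]]'

```text
time_s: 7.45
ee_pos: [530.2, 153.1, 201.7]
ee_rot: [179.9, 0.0, 100.9]
force: [0.9, -0.0, -2.3]
gripper_width: 14.0
gripper_force: 35.0
```

Emit:
move_arm --plan '[[[0.2,-2.1,0],-0.3,1],[[0.2,-2.1,0],-0.3,1],[[0.2,-2.1,0],-0.3,1],[[0.2,-2.1,0],-0.3,1],[[0.2,-2.1,0],-0.3,1]]'

```text
time_s: 7.95
ee_pos: [539.7, 47.9, 201.3]
ee_rot: [180.0, 0.0, 99.3]
force: [0.9, 0.6, -2.7]
gripper_width: 13.8
gripper_force: 35.0
```

Emit:
move_arm --plan '[[[0.2,-2.1,0],-0.3,1],[[0.2,-2.1,0],-0.3,1],[[0.2,-2.1,0],-0.3,1],[[0.2,-2.1,0],-0.3,1],[[0.2,-2.1,0],-0.3,1]]'

```text
time_s: 8.45
ee_pos: [549.4, -57.1, 201.3]
ee_rot: [-180.0, 0.0, 97.8]
force: [0.7, 0.4, -3.3]
gripper_width: 13.8
gripper_force: 35.0
```

Emit:
move_arm --plan '[[[0.2,-2.1,0],-0.3,1],[[0.2,-2.1,0],-0.3,1],[[0.2,-2.1,0],-0.3,1],[[0.2,-2.1,0],-0.3,1],[[0.2,-2.1,0],-0.3,1]]'

```text
time_s: 8.95
ee_pos: [559.2, -162.1, 201.2]
ee_rot: [-180.0, 0.0, 96.3]
force: [0.2, -0.1, -3.5]
gripper_width: 13.9
gripper_force: 35.0
```

Emit:
move_arm --plan '[[[0.2,-1.8,0],0,1],[[0.1,-1.3,0],0,1],[[0,-0.8,0],0,1],[[0,-0.4,0],0,1],[[0,0,0],0,1]]'

```text
time_s: 9.45
ee_pos: [562.8, -203.2, 200.9]
ee_rot: [-180.0, -0.0, 96.4]
force: [-0.9, -0.4, -3.2]
gripper_width: 14.0
gripper_force: 35.0
```

Emit:
move_arm --plan '[[[0.3,-0.3,-1],0,1],[[0.3,-0.2,-2],0,1],[[0,0,-2.5],0,1],[[0,0,-2.5],0,1],[[0,0,-2.5],0,1]]'

```text
time_s: 9.95
ee_pos: [568.9, -207.3, 94.4]
ee_rot: [-180.0, -0.0, 96.4]
force: [-0.3, -0.9, -4.0]
gripper_width: 13.5
gripper_force: 35.0
```

Emit:
move_arm --plan '[[[0,0,-2.5],0,1],[[0,0,-2],0,1],[[0,0,-1.0],0,1],[[0,0,-0.5],0,1],[[0,0,0],0,1]]'

```text
time_s: 10.45
ee_pos: [569.0, -207.8, 35.7]
ee_rot: [-180.0, -0.0, 96.4]
force: [0.3, 0.1, -2.0]
gripper_width: 13.9
gripper_force: 35.0
```

Emit:
move_arm --plan '[[[0,-0.1,-0.8],0,1],[[0,0,-0.6],0,1],[[0,0,-0.3],0,1],[[0,0,0],0,1],[[0,0,0],0,1]]'

```text
time_s: 10.95
ee_pos: [569.0, -209.1, 19.1]
ee_rot: [180.0, 0.0, 96.4]
force: [0.2, 0.6, -2.5]
gripper_width: 13.7
gripper_force: 35.0
```

Emit:
move_arm --plan '[[[0,0,-0.1],0,1],[[0,0,0],0,1],[[0,0,-0.1],0,1],[[0,0,0],0,1],[[0,0,0],0,1]]'

```text
time_s: 11.45
ee_pos: [568.9, -209.1, 17.0]
ee_rot: [180.0, 0.0, 96.4]
force: [-0.2, -0.6, -2.7]
gripper_width: 13.7
gripper_force: 35.0
```

Emit:
move_arm --plan '[[[0,0,-0.1],0,1],[[0,0,0],0,1],[[0,0,0],0,1],[[0,0,0],0,1],[[0,0,0],0,1]]'

```text
time_s: 11.95
ee_pos: [569.0, -209.1, 16.0]
ee_rot: [180.0, 0.0, 96.4]
force: [-0.6, -0.5, -3.4]
gripper_width: 13.5
gripper_force: 35.0
```

```bash
python3 - <<'E'
from h import *
s=env.state(); print(s["ee_pos"],s["force"],s["torque"])
for n in("top","side"):
    p=env.grab_frame(n); c=cloud(p); m=(abs(c[...,0]-569)<100)&(abs(c[...,1]+209)<75)&(c[...,2]<25); P=c[m]
    A=np.c_[P[:,:2]-[569,-209],np.ones(len(P))]
    print(n,len(P),np.linalg.lstsq(A,P[:,2],rcond=None)[0])
E
```

```text
[ 568.9654659  -209.13920909   15.98813723] [-0.64092043 -0.48208049 -3.44917723] [ 0.0119929  -0.03011163 -0.02811866]
top 1182 [2.94796477e-03 2.04420271e-03 1.12444960e+01]
side 1121 [6.55666463e-03 4.58387201e-03 1.19422408e+01]
```

Emit:
move_arm --plan '[[[0,0,-0.05],0,1],[[0,0,0],0,1],[[0,0,-0.05],0,1],[[0,0,0],0,1],[[0,0,0],0,1]]'

```text
time_s: 12.55
ee_pos: [569.0, -209.1, 15.6]
ee_rot: [180.0, 0.0, 96.4]
force: [-1.6, 0.6, 5.3]
gripper_width: 13.8
gripper_force: 35.0
```

Contact: the force turned from -3.4 to +5.3 N. I'll open the gripper and rise.

Emit:
move_arm --plan '[[[0,0,0],0,0.8],[[0,0,0],0,0.6],[[0,0,0],0,0.4],[[0,0,0],0,0.4],[[0,0,0],0,0.4]]'

```text
time_s: 13.05
ee_pos: [569.0, -209.1, 14.9]
ee_rot: [180.0, -0.0, 96.4]
force: [0.8, 0.4, -0.1]
gripper_width: 47.1
gripper_force: 0.0
```

Emit:
move_arm --plan '[[[0,0,0],0,0.4],[[0,0,0.5],0,0.4],[[0,0,1.0],0,0.4],[[0,0,1.5],0,0.4],[[0,0,2],0,0.4]]'

```text
time_s: 13.55
ee_pos: [568.6, -209.0, 65.7]
ee_rot: [-180.0, -0.0, 96.4]
force: [0.2, 0.2, -0.0]
gripper_width: 54.9
gripper_force: 0.0
```

Emit:
move_arm --plan '[[[0,0,3],0,0.4],[[0,0,4],0,0.4],[[0,0,4],0,0.4],[[0,0,4],0,0.4],[[0,0,2],0,0.4]]'

```text
time_s: 14.05
ee_pos: [570.2, -209.5, 240.4]
ee_rot: [179.6, 0.2, 96.4]
force: [0.3, -0.6, 0.0]
gripper_width: 54.5
gripper_force: 0.0
```

```bash
python3 - <<'E'
from h import *
print(env.state()["ee_pos"])
def rect(c,m,n):
    k,lab,st,_=cv2.connectedComponentsWithStats(m.astype(np.uint8)); i=1+np.argmax(st[1:,4]); P=c[lab==i]
    print(n,len(P),cv2.minAreaRect(P[:,:2].astype(np.float32)),"med",np.median(P,0).round(1))
for n in("top","side"):
    p=env.grab_frame(n); c=cloud(p); z=c[...,2]
    d=np.linalg.norm(c[...,:2]-[569,-209],axis=2)
    rect(c,(d<60)&(z>32)&(z<60),"cover grip "+n)
    b=np.linalg.norm(c[...,:2]-[522,236.5],axis=2)
    rect(c,(b<75)&(z>70)&(z<95),"crossbar "+n)
    for l in("carrier","stone_big","stone_small"):
        for q in env.search_frame(p,l)[:3]: 
            u,v=np.round(q["point"]).astype(int); print(l,round(q["score"],2),q["point"],c[v,u].round())
    f=p["frame"]; x=f[160:300,160:320] if n=="top" else f[200:310,230:350]
    cv2.imwrite(f"pics/{n}3.png",cv2.resize(x[:,:,::-1],None,fx=4,fy=4,interpolation=cv2.INTER_CUBIC))
E
```

```text
[ 570.19748842 -209.54097205  240.39220672]
cover grip top 110 ((569.5997314453125, -196.99462890625), (14.006274223327637, 57.72836685180664), 6.04180908203125) med [ 568.9 -195.4   42.6]
crossbar top 189 ((525.6817626953125, 233.9269256591797), (14.116900444030762, 88.79743957519531), 8.45254135131836) med [526.4 233.3  85.2]
carrier 0.62 [237.1, 233.0] [ 477.   20. 1442.]
carrier 0.46 [322.1, 130.7] [815.  -8.   4.]
carrier 0.26 [318.3, 270.9] [425.  -0.  85.]
stone_big 0.73 [224.0, 219.9] [558. 255.  37.]
stone_small 0.56 [225.8, 242.3] [499. 249.  33.]
cover grip side 72 ((567.1773071289062, -210.04891967773438), (16.999094009399414, 85.66161346435547), 6.3091511726379395) med [ 565.2 -205.4   41.8]
crossbar side 147 ((522.07177734375, 235.38648986816406), (16.55858039855957, 90.64949798583984), 9.440533638000488) med [520.1 239.5  85.4]
carrier 0.96 [293.9, 263.8] [533. 215.  14.]
stone_big 0.63 [278.5, 263.7] [559. 261.  37.]
stone_small 0.49 [296.9, 272.5] [494. 244.  31.]
```

View pics/top3.png

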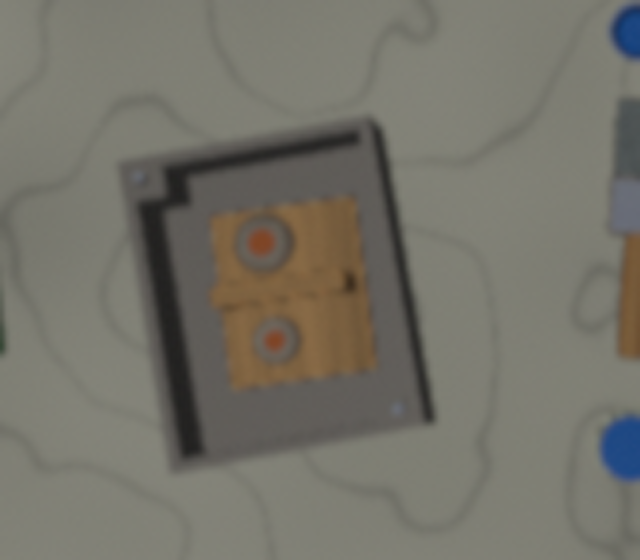

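The top crop shows the open box, with the carrier's crossbar from about (215, 300) to (352, 280) px and both stones on the board. By depth the bar is centred at (525.5, 234) mm with yaw about 8.6°, and its top is at z 85. The cover lies flat and centred on the mat.

Emit:
move_arm --plan '[[[-0.3,3,0],0.1,0.4],[[-0.3,3,0],0.1,0.4],[[-0.3,3,0],0.1,0.4],[[-0.3,3,0],0.1,0.4],[[-0.3,3,0],0.1,0.4]]'

```text
time_s: 14.95
ee_pos: [553.3, -57.9, 233.8]
ee_rot: [-179.9, -0.0, 96.9]
force: [0.2, 1.1, 0.2]
gripper_width: 55.1
gripper_force: 0.0
```

Emit:
move_arm --plan '[[[-0.3,3,0],0.2,0.4],[[-0.3,3,0],0.2,0.4],[[-0.3,3,0],0.2,0.4],[[-0.3,3,0],0.2,0.4],[[-0.3,3,0],0.2,0.4]]'

```text
time_s: 15.45
ee_pos: [538.2, 92.0, 233.9]
ee_rot: [-179.9, 0.0, 97.9]
force: [0.9, -0.1, 0.0]
gripper_width: 54.4
gripper_force: 0.0
```

Emit:
move_arm --plan '[[[-0.3,3,0],0.2,0.4],[[-0.3,3,0],0.2,0.4],[[-0.3,3,0],0.2,0.4],[[-0.3,3,0],0.1,0.4],[[-0.2,2,0],0,0.4]]'

```text
time_s: 15.95
ee_pos: [524.1, 232.7, 233.7]
ee_rot: [-179.9, 0.0, 98.7]
force: [0.3, 0.1, -0.1]
gripper_width: 54.7
gripper_force: 0.0
```

Emit:
move_arm --plan '[[[0,0,-1],0,0.4],[[0,0,-2],0,0.4],[[0,0,-2],0,0.4],[[0,0,-2],0,0.4],[[0,0,0],0,0.4]]'

```text
time_s: 16.45
ee_pos: [522.6, 228.9, 161.0]
ee_rot: [-179.5, 0.1, 98.5]
force: [0.1, -0.8, 0.5]
gripper_width: 54.8
gripper_force: 0.0
```

Emit:
move_arm --plan '[[[0.2,0.5,-1],0,0.4],[[0,0,-1.5],0,0.4],[[0,0,-1],0,0.4],[[0,0,0],0,0.4],[[0,0,0],0,0.4]]'

```text
time_s: 16.95
ee_pos: [527.3, 236.0, 130.3]
ee_rot: [180.0, -0.0, 98.6]
force: [0.4, 0.4, -0.1]
gripper_width: 54.5
gripper_force: 0.0
```

```bash
python3 - <<'E'
from h import *
s=env.state(); print(s["ee_pos"],s["ee_rot"])
p=env.grab_frame("side"); x=p["frame"][190:310,220:360]
cv2.imwrite("pics/side4.png",cv2.resize(x[:,:,::-1],None,fx=5,fy=5,interpolation=cv2.INTER_CUBIC))
E
```

```text
[527.28354712 236.00046535 130.2799796 ] [ 1.79963050e+02 -6.38165404e-03  9.85777928e+01]
```

View pics/side4.png

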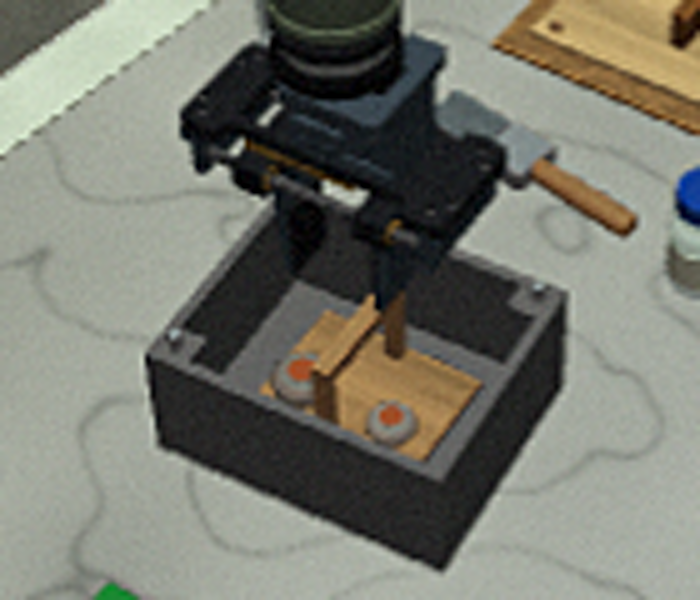

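The crop shows the open fingers at (300, 260) and (400, 280) px, lined up on either side of the crossbar (345, 345). I'll lower the gripper.

Emit:
move_arm --plan '[[[-0.15,0,-1],0,0.4],[[0,0,-2],0,0.4],[[0,0,-2],0,0.4],[[0,0,-1.2],0,0.4],[[0,0,-0.3],0,0.4]]'

```text
time_s: 17.5
ee_pos: [524.5, 235.5, 63.5]
ee_rot: [-179.9, 0.0, 98.6]
force: [-0.4, 0.6, -0.1]
gripper_width: 54.7
gripper_force: 0.0
```

Emit:
move_arm --plan '[[[0,0,0],0,0.4],[[0,0,0],0,0.4],[[0,0,0],0,0.4]]'

```text
time_s: 17.8
ee_pos: [526.1, 236.2, 65.9]
ee_rot: [179.9, -0.0, 98.6]
force: [-0.3, -0.1, 0.3]
gripper_width: 54.6
gripper_force: 0.0
```

Emit:
move_arm --plan '[[[-0.05,0,-0.4],0,0.4],[[0,0,-0.2],0,0.4],[[0,0,0],0,0.5],[[0,0,0],0,0.6],[[0,0,0],0,0.7]]' --squeeze 10

```text
time_s: 18.3
ee_pos: [525.0, 235.9, 59.0]
ee_rot: [180.0, -0.0, 98.6]
force: [0.3, -0.5, -0.4]
gripper_width: 33.7
gripper_force: 0.0
```

Emit:
move_arm --plan '[[[0,0,0],0,0.74],[[0,0,0],0,0.77],[[0,0,0],0,0.8],[[0,0,0],0,0.83],[[0,0,0],0,0.86]]'

```text
time_s: 18.8
ee_pos: [524.6, 235.9, 59.0]
ee_rot: [-180.0, 0.0, 98.6]
force: [-1.2, -0.1, 1.2]
gripper_width: 13.8
gripper_force: 10.0
```

Emit:
move_arm --plan '[[[0,0,0],0,0.9],[[0,0,0],0,0.95],[[0,0,0],0,1],[[0,0,0],0,1],[[0,0,0],0,1]]'

```text
time_s: 19.3
ee_pos: [524.6, 235.8, 59.0]
ee_rot: [-180.0, 0.0, 98.6]
force: [-2.3, 0.1, 1.7]
gripper_width: 14.3
gripper_force: 10.0
```

Emit:
move_arm --plan '[[[0,0,0],0,1],[[0,0,0],0,1],[[0,0,0],0,1],[[0,0,0],0,1],[[0,0,0],0,1]]' --squeeze 35

```text
time_s: 19.8
ee_pos: [524.9, 235.9, 59.0]
ee_rot: [180.0, 0.0, 98.6]
force: [-1.1, 0.3, 1.6]
gripper_width: 14.2
gripper_force: 35.0
```

Gripped. I'll lift slowly and straight, about 165 mm in all.

Emit:
move_arm --plan '[[[0,0,0.1],0,1],[[0,0,0.2],0,1],[[0,0,0.3],0,1],[[0,0,0.4],0,1],[[0,0,0.5],0,1]]'

```text
time_s: 20.3
ee_pos: [525.0, 235.9, 74.2]
ee_rot: [180.0, 0.0, 98.6]
force: [-0.1, 0.1, -2.2]
gripper_width: 13.6
gripper_force: 35.0
```

Emit:
move_arm --plan '[[[0,0,0.6],0,1],[[0,0,0.7],0,1],[[0,0,0.7],0,1],[[0,0,0.7],0,1],[[0,0,0.7],0,1]]'

```text
time_s: 20.8
ee_pos: [525.0, 235.9, 108.7]
ee_rot: [180.0, -0.0, 98.6]
force: [0.7, -0.2, -1.8]
gripper_width: 13.6
gripper_force: 35.0
```

Emit:
move_arm --plan '[[[0,0,0.7],0,1],[[0,0,0.7],0,1],[[0,0,0.7],0,1],[[0,0,0.7],0,1],[[0,0,0.7],0,1]]'

```text
time_s: 21.3
ee_pos: [524.9, 235.9, 143.5]
ee_rot: [180.0, -0.0, 98.6]
force: [0.7, -0.4, -2.7]
gripper_width: 13.9
gripper_force: 35.0
```

Emit:
move_arm --plan '[[[0,0,0.7],0,1],[[0,0,0.7],0,1],[[0,0,0.7],0,1],[[0,0,0.7],0,1],[[0,0,0.7],0,1]]'

```text
time_s: 21.8
ee_pos: [524.9, 235.9, 178.5]
ee_rot: [180.0, -0.0, 98.6]
force: [-0.6, 0.3, -2.3]
gripper_width: 13.7
gripper_force: 35.0
```

Emit:
move_arm --plan '[[[0,0,0.7],0,1],[[0,0,0.7],0,1],[[0,0,0.7],0,1],[[0,0,0.7],0,1],[[0,0,0.7],0,1]]'

```text
time_s: 22.3
ee_pos: [524.9, 235.9, 213.5]
ee_rot: [180.0, 0.0, 98.6]
force: [-0.0, 0.1, -2.8]
gripper_width: 13.8
gripper_force: 35.0
```

Emit:
move_arm --plan '[[[0,0,0.6],0,1],[[0,0,0.4],0,1],[[0,0,0.2],0,1],[[0,0,0],0,1],[[0,0,0],0,1]]'

```text
time_s: 22.8
ee_pos: [524.8, 235.8, 224.7]
ee_rot: [-180.0, 0.0, 98.6]
force: [0.9, -0.5, -2.2]
gripper_width: 13.6
gripper_force: 35.0
```

```bash
python3 - <<'E'
from h import *
s=env.state(); print(s["ee_pos"],s["ee_rot"],s["force"],s["torque"])
p=env.grab_frame("side"); c=cloud(p)
for l in("carrier","stone_big","stone_small"):
    for q in env.search_frame(p,l)[:2]:
        u,v=np.round(q["point"]).astype(int); print(l,q["score"],q["point"],c[v,u].round())
x=p["frame"]; cv2.imwrite("pics/side5.png",x[:,:,::-1])
f=x.astype(int); m=(c[...,2]>155)&(c[...,2]<192)&(np.linalg.norm(c[...,:2]-[525,235],axis=2)<85)
print(m.sum()); P=c[m]; Q=P[P[:,2]<184]
B=(np.c_[P[:,0]-525,P[:,1]-235])@np.array([[np.cos(.15),-np.sin(.15)],[np.sin(.15),np.cos(.15)]])
for it in range(4):
    A=np.c_[B,np.ones(len(B))]; k=np.linalg.lstsq(A,P[:,2],rcond=None)[0]; r=P[:,2]-A@k; s=(r<3)&(r>-5); P=P[s];B=B[s]
print(len(P),"tilt deg x,y",np.degrees(k[:2]),"z",k[2])
cv2.imwrite("pics/side6.png",cv2.resize(x[170:310,210:370,::-1],None,fx=4,fy=4,interpolation=cv2.INTER_CUBIC))
E
```

```text
[524.78067343 235.82517079 224.68948148] [-1.79969666e+02  9.28209133e-03  9.85809686e+01] [ 0.92495993 -0.48804466 -2.21746496] [-0.0218658  -0.09674908  0.01867077]
carrier 0.84 [287.1, 231.7] [531. 240. 185.]
stone_big 0.45 [275.9, 229.8] [551. 265. 201.]
stone_small 0.59 [360.9, 194.0] [ 559. -201.   17.]
stone_small 0.45 [295.4, 235.3] [495. 244. 200.]
739
618 tilt deg x,y [-0.19783105 -0.37234503] z 181.45152844085806
```

View pics/side6.png

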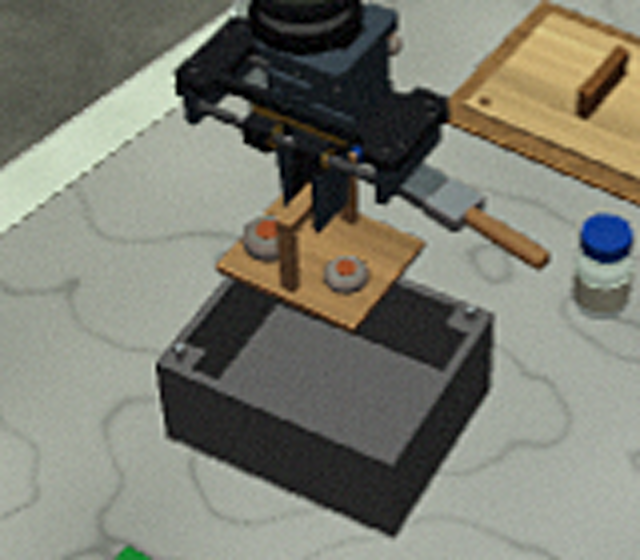

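The board is level within 0.5° and its underside is about 80 mm above the rim. Both stones are on it, at (265, 238) and (346, 272) px in the crop. The cover lies on the mat, and the brush and paint jar are where they were. I'll let it settle and hand in.

Emit:
move_arm --plan '[[[0,0,0],0,1],[[0,0,0],0,1],[[0,0,0],0,1],[[0,0,0],0,1],[[0,0,0],0,1]]'

```text
time_s: 23.5
ee_pos: [524.9, 235.9, 225.0]
ee_rot: [180.0, -0.0, 98.6]
force: [-0.0, -0.7, -2.8]
gripper_width: 13.7
gripper_force: 35.0
```

```bash
python3 -c "
from workcell import env
print(env.job_done())"
```

```text
the job is handed in; nothing more can be done
None
```

The job was handed in at about 23.5 s, with no verdict returned: the cover lies flat in the middle of the mat, and the arm holds the carrier level and still about 8 cm above the rim with both stones on it.

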